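# Load the keyed reagent cartridge from behind a bottle

## Task

The keyed reagent cartridge (foil top, two bevelled corners at one end) stands in the lane rack, hidden behind one of the bottles: stand that bottle aside on the bench, lift the cartridge out and stand it on the bench too, so that you can take it again by its broad sides. Turn its bevelled nose to the bevelled end of the cooled dock's pocket, lower it in until it is fully home without letting it drop, and put the bottle back upright where it stood at the front of its lane. Keep bottles and cartridge upright throughout and leave everything else as it stands.

Things in the scene. Friction and masses are not known exactly. Their poses are not given: they have to be found in the camera images.
- rack_floor (a point): Fixed bare-aluminium storage rack, open on top, three straight lanes. Point: middle of its floor, 4 above the bench; x along the lanes to the rear (away from the robot), y across them. Floor 165 (x) by 150 (y); lane centres at y = +49, 0, -49, each 46 wide. In each lane a bottle at about x = -45 and a pack behind it at about x = +14. End lips: 9 high in front, 12 at the rear.
- rack_rear (a point): Top edge of the rack's lane sheets, middle of their high rear part, 82 above the bench; same axes. Sheets 3 thick; high from 49 ahead of this point to the rear end, ahead of that only 44 above the bench (a small sloping gusset between). They come almost level with the cartridge's top, so in its lane it can be gripped only by its ends, once the bottle is gone.
- bottle_a_mid (a point): One of three like white bottles with a ribbed grey screw cap, one at the front of each rack lane: 135 tall, body 40 diameter up to 86, tapering to a 25 diameter neck at 102; cap 28 diameter, from 110 to the top (135). 110 to 220 g. The point is on its axis half-way up (67.5 above its underside); z up, yaw means nothing.
- bottle_b_mid (a point): One of three like white bottles with a ribbed grey screw cap, one at the front of each rack lane: 135 tall, body 40 diameter up to 86, tapering to a 25 diameter neck at 102; cap 28 diameter, from 110 to the top (135). 110 to 220 g. The point is on its axis half-way up (67.5 above its underside); z up, yaw means nothing.
- bottle_c_mid (a point): One of three like white bottles with a ribbed grey screw cap, one at the front of each rack lane: 135 tall, body 40 diameter up to 86, tapering to a 25 diameter neck at 102; cap 28 diameter, from 110 to the top (135). 110 to 220 g. The point is on its axis half-way up (67.5 above its underside); z up, yaw means nothing.
- cart_mid (a point): The keyed cartridge: upright grey plastic block, 60 long (x), 40 wide (y), 80 tall, flat foil top with three dark septa. At its nose end (+x) both vertical corners are bevelled 10 by 10, leaving a 20 wide nose face; the other end is square. 125 to 255 g. Point: its centre, half-way up; x along its length to the nose. In the rack its nose points to the rear, in any of the three lanes.
- cart_nose (a point): Middle of the cartridge's nose face, 30 along +x from its centre; same axes.
- dock_seat (a point): Cooled dock, fixed: aluminium jacket with an open-topped pocket for the cartridge. Point: centre of the pocket's floor, 46 above the bench; x points to the bevelled end, where the cartridge's nose belongs. Pocket 64 (x) by 44 (y), 2 of play all round, 77 deep, corners bevelled at +x. A cartridge fully home has its centre 40 above this point and stands out 3 above the rim.
- dock_rim (a point): Centre of the pocket's mouth, level with the jacket's rim, 123 above the bench; axes as the seat. End walls (10 thick) are full height; both side walls (8 thick, y = 22 to 30 and -22 to -30) have an open cut-out 42 wide in x, centred, from the rim to 55 below it (22 above the pocket's floor), for the fingers that hold the cartridge's broad sides.
- dock_foot (a point): On the bench under the pocket; axes as the seat. The dock's white housing is 220 (x) by 130 (y) about this point and 42 high; cooling fins stand on it at x = 50 to 90, up to 96 above the bench, a control housing at x = -53 to -99, up to 82 above the bench.
- pack_mid (a point): A shorter, square-cornered grey pack behind another bottle, 56 by 38 by 52 tall; the point is its centre. Not wanted.
- jar_mid (a point): A round jar behind another bottle, 38 diameter, 62 tall; the point is its centre. Not wanted.
- beaker: Bystander: glass beaker, 60 diameter, 75 tall; origin under its centre.
- tipbox: Bystander: pipette tip box, 80 (x) by 118 (y), 56 tall; origin under its centre.
- tuberack: Bystander: white tube rack with capped tubes, 60 (x) by 150 (y), 82 tall; origin under its centre.
- vial: Bystander: small amber bottle, 28 diameter, 55 tall; origin under its centre.
- driver: Bystander: screwdriver lying along its x axis, 140 long, up to 30 high; origin under its middle.
Mind the look-alikes: they are no part of the job. Leave any purple look-alike of the part that bears bottle_b_mid alone.

How it is judged:
By the outcome, as a careful person would: the job done as asked, in the order asked, and still so for the second after the job is handed in, with the robot touching nothing.
It also fails if it takes over 72 s, if anything falls off the work surface, if the arm or the gripper's body presses on something with over 40 N, if the wrist force passes 120 N, or if a joint passes its speed limit or range.

## Robot

A 6-joint arm with a two-finger parallel gripper is mounted at the origin on the work surface. World frame = base frame: x ahead of the robot, y to its left, z up, the work surface at z = 0. Lengths are in m, angles in rad, forces in N, time in s.
With the tool pointing down it reaches from about 0.3 to 0.75 m from the base axis. Payload 8.5 kg.
Tool frame: the origin (TCP) lies at the very end of the fingers, on their centre line; the grasp point (between the pads) lies 19 mm behind it; y points along the fingers, z is the direction in which the jaws open and shut, and the axes are right-handed (so a half turn about y gives the same grasp; the last joint's range is limited). The gripper opens to 85 mm and grips with 20 to 120 N. Pads are 22 mm wide; open, the fingers measure 114 mm over their backs; the gripper's body (76 mm by 85 mm) begins 54 mm behind the grasp point. The pads swing forward as they close: fully open they stand 13 mm farther back than shut.
Start: joints at [-1.357, 0.381, 1.297, -0, 1.464, -0.215], TCP at [0.229, -0.5, 0.231] pointing down, gripper open.
Joint ranges: [-3.11, 3.11], [-0.89, 2.33], [0.22, 2.48], [-1.42, 4.56], [0.17, 2.85], [-2.88, 2.88]. Speed limits (rad/s): [2.39, 2.39, 3.14, 3.14, 3.14, 3.14].

## Interface

Orientations are given as a unit quaternion [w, x, y, z].
In Python, from workcell import state, read_camera, hand_in gives the robot as it stands.
- The arm moves only by the tool step_arm, never from a script. Its argument "series" is a list that holds one entry, the list of rows, each a list of 7 numbers: the closure, from 0 (fully open) to 1 (shut), then the shift along the tool's x, y, z in m, then the turn, a rotation vector about the tool's x, y, z in rad. In form: [[[fingers, dx, dy, dz, wx, wy, wz], ...]]. A call has 1 to 20 rows; each row shifts and turns the commanded pose from where the row before left it, along the tool's axes as they then stand; what a row does not reach is not made up. A row lasts 1/12 s, in which the tool goes at most 41.7 mm and 7.16 degrees, less where a joint would pass 70% of its speed; a pose out of reach is approached as far as the arm can. A call is refused whole if a number of a shift passes 0.0417 or a number of a turn 0.125, either way. A call with a gripper value outside its range is refused whole. The fingers move at their own pace and stop on an object; "grip_force" is the grip in N (left out, the last holds). Time passes only in rows, so rows that do not move let the fingers close. It gives the time, the measured TCP pose, the force and the opening at its end, in the units of the state.
- state(): the state, without advancing time (a new reading comes with each control period).
- read_camera(name): name is "scene" or "top" or "wrist"; returns a dict with "image" (400x640x3 uint8, red, green, blue), "z_map" (400x640 float32, m along the optical axis (not along the pixel's ray), 0 where there is no reading), "intrinsics" (3x3 intrinsics, pixels), "extrinsics" (4x4, takes a point from world to camera coordinates). Camera axes: x right, y down, z forward; pixel columns grow to the right and rows downward; lengths in m; the calibration is good to about 2 mm. The wrist camera is an equidistant fisheye: a pixel r from the principal point sees the ray r / f radians off the axis. A picture is of the moment at which its call begins.
- hand_in(): hands the job in, once; it reports no verdict.
The state is a dict: "clock": time; "joints": joint angles; "qd": joint speeds; "joint_efforts": joint torques, N m; "position": TCP position; "tool_rot": TCP orientation; "ft_force": force on the tool from outside, world axes, zero at the start; "moment": the same for the moment, N m; "width": finger opening in m.
Only numpy, scipy, OpenCV 4.12 (cv2) and the standard library are available. Lean on these libraries where they do the work, as an engineer would, in place of code of your own. Each camera call takes 0.05 s, during which the arm holds its last target.

## Working session

There is one attempt and no reset: what is moved stays moved. The work goes in short steps, Python scripts to look and compute and a tool call to move; the robot and the scene stay as the last step left them, time stands still between calls to the robot, and variables do not carry over. Pictures are saved under pics/ and viewed, and the job is handed in when it is done.

Besides the shell and the picture viewer there is one more tool, called after ">>>" by a JSON object that holds its "op" and its "data", one argument or row to a line. step_arm: Moves the arm, as the interface text tells. Its arguments: {"type":"object","properties":{"series":{"type":"array"},"grip_force":{"type":"number"}},"required":["series"]}

```bash
ls; mkdir -p pics
python3 - <<'E'
from workcell import state, read_camera
import cv2, numpy as np
print(state())
for n in ["scene","top","wrist"]:
    d=read_camera(n); cv2.imwrite(f"pics/{n}0.png",d["image"][:,:,::-1]); np.savez(f"{n}0.npz",**d)
    print(n,d["intrinsics"],d["extrinsics"], (d["z_map"]>0).mean())
E
```

```text
pics
{'clock': 0.0, 'joints': array([-1.35732999e+00,  3.81173303e-01,  1.29829995e+00,  3.94430268e-05,
        1.46356552e+00, -2.15283589e-01]), 'qd': array([-0.00080988,  0.0020402 ,  0.00050382,  0.00126921,  0.00059205,
        0.00026286]), 'joint_efforts': array([ 9.23042762e-05, -4.48453653e+01, -2.31281841e+01, -1.58050020e-04,
        4.63713470e-03,  7.53382295e-06]), 'position': array([ 0.22860421, -0.49991005,  0.23071074]), 'tool_rot': array([ 0.15044041, -0.15041175,  0.6914322 , -0.69040967]), 'ft_force': array([ 0.58595593, -0.22343531,  0.23999799]), 'moment': array([ 0.03400012, -0.01790202, -0.01455903]), 'width': 0.085111243665097}
scene [[381.26082976   0.         323.59750969]
 [  0.         381.26082976 198.96562823]
 [  0.           0.           1.        ]] [[-0.58963606  0.80738421 -0.02144896  0.33189929]
 [ 0.47592355  0.3258675  -0.8168887  -0.18364071]
 [-0.65255352 -0.4918751  -0.57639638  1.19250166]
 [ 0.          0.          0.          1.        ]] 0.996140625
top [[454.36090668   0.         325.87388561]
 [  0.         454.36090668 199.48527706]
 [  0.           0.           1.        ]] [[-0.01698609 -0.99985073  0.00316184  0.00390946]
 [-0.97903009  0.01599015 -0.20308718  0.55041578]
 [ 0.2030063  -0.00654519 -0.97915555  0.95171784]
 [ 0.          0.          0.          1.        ]] 0.9959296875
wrist [[309.70691629   0.         320.71630907]
 [  0.         309.70691629 202.43585696]
 [  0.           0.           1.        ]] [[ 0.41533306 -0.90966732 -0.00195608 -0.54861759]
 [-0.86643721 -0.39624838  0.30376601 -0.03965607]
 [-0.2771011  -0.12446925 -0.95274466  0.38018322]
 [ 0.          0.          0.          1.        ]] 0.99601953125
```

View pics/scene0.png

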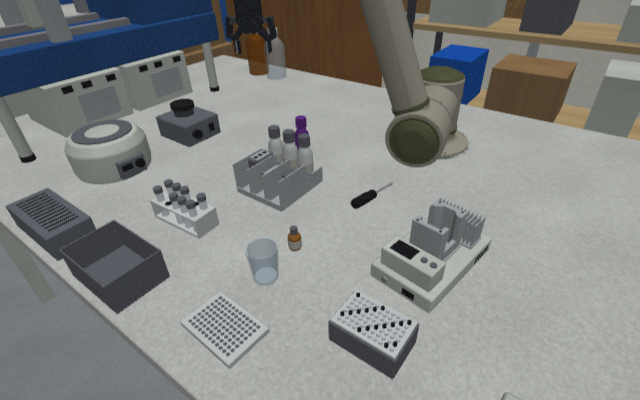

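View pics/top0.png

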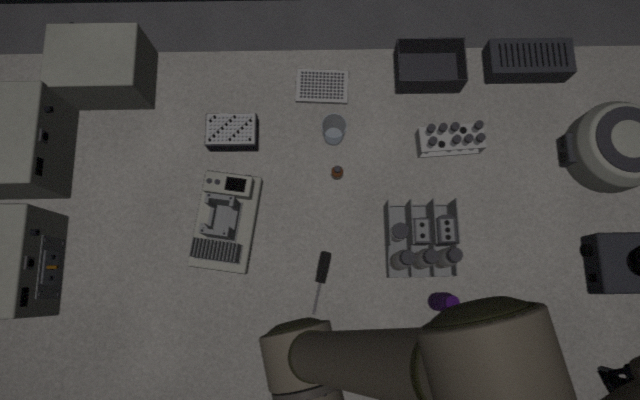

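View pics/wrist0.png

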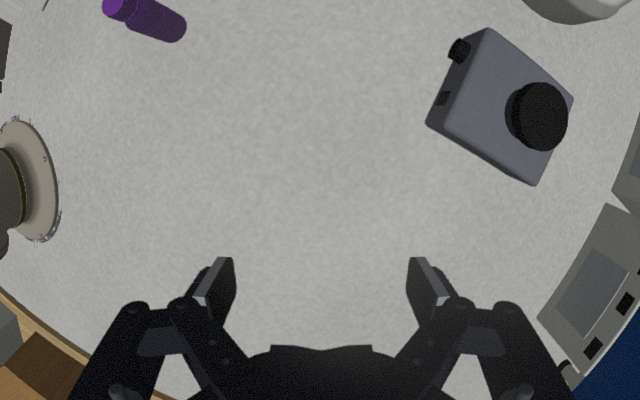

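Run:
```python
import cv2, numpy as np
t=cv2.imread("pics/top0.png"); s=cv2.imread("pics/scene0.png")
c=cv2.resize(t[190:315,375:475],None,fx=4,fy=4,interpolation=cv2.INTER_CUBIC); c=cv2.convertScaleAbs(c,alpha=1.6)
cv2.imwrite("pics/c1.png",c)
c=cv2.resize(s[110:215,225:335],None,fx=5,fy=5,interpolation=cv2.INTER_CUBIC)
cv2.imwrite("pics/c2.png",c)
c=cv2.resize(t[160:280,180:270],None,fx=5,fy=5,interpolation=cv2.INTER_CUBIC); c=cv2.convertScaleAbs(c,alpha=1.4)
cv2.imwrite("pics/c3.png",c)
```

```text
(no output)
```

View pics/c1.png

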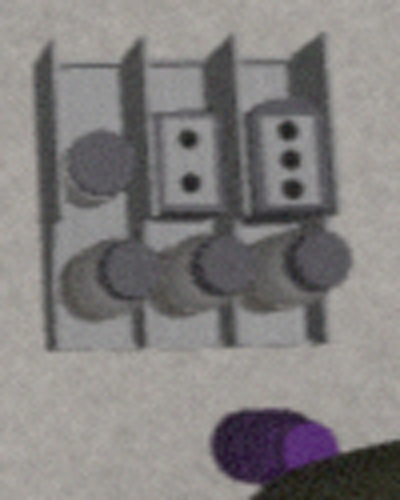

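View pics/c2.png

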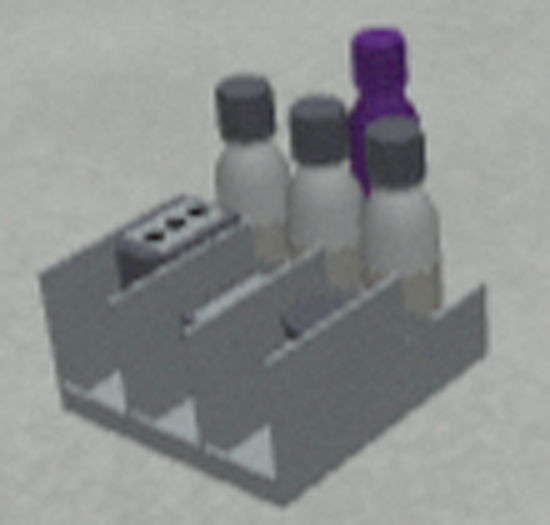

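View pics/c3.png

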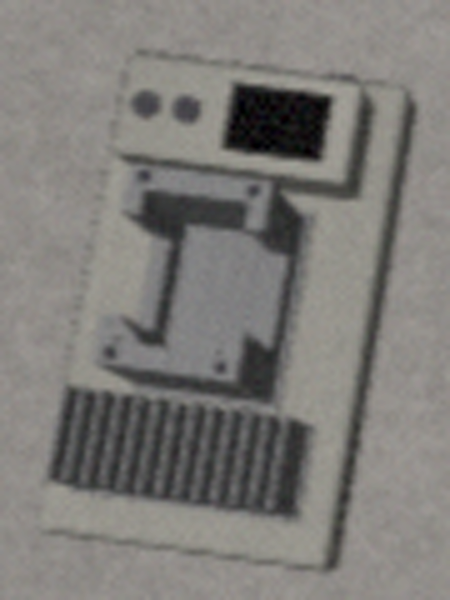

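```bash
cat > h.py <<'E'
import numpy as np, cv2
from scipy.spatial.transform import Rotation as R
from workcell import state, read_camera
def cloud(d):
    K=d["intrinsics"];E=d["extrinsics"];z=d["z_map"].astype(float)
    h,w=z.shape; u,v=np.meshgrid(np.arange(w),np.arange(h))
    P=np.stack([(u-K[0,2])/K[0,0]*z,(v-K[1,2])/K[1,1]*z,z],-1)
    return (P-E[:3,3])@E[:3,:3], z>0
def fcloud(d):
    K=d["intrinsics"];E=d["extrinsics"];z=d["z_map"].astype(float)
    h,w=z.shape; u,v=np.meshgrid(np.arange(w),np.arange(h))
    x=(u-K[0,2])/K[0,0];y=(v-K[1,2])/K[1,1];r=np.hypot(x,y)+1e-12
    t=np.tan(np.minimum(r,1.4)); P=np.stack([x/r*t*z,y/r*t*z,z],-1)
    return (P-E[:3,3])@E[:3,:3], (z>0)&(r<1.3)
def pix(d,P,fish=False):
    p=np.asarray(P)@d["extrinsics"][:3,:3].T+d["extrinsics"][:3,3];K=d["intrinsics"]
    if fish:
        r=np.hypot(p[...,0],p[...,1]);th=np.arctan2(r,p[...,2]);q=p[...,:2]/r[...,None]*th[...,None]
    else: q=p[...,:2]/p[...,2:]
    return q*K[0,0]+K[:2,2]
def ray(d,uv,zw,fish=False):
    K=d["intrinsics"];E=d["extrinsics"];q=(np.atleast_2d(uv)-K[:2,2])/K[0,0]
    if fish:
        r=np.hypot(q[:,0],q[:,1]);q=np.c_[q/r[:,None]*np.sin(r)[:,None],np.cos(r)]
    else: q=np.c_[q,np.ones(len(q))]
    D=q@E[:3,:3];C=-E[:3,:3].T@E[:3,3]
    return C+D*((zw-C[2])/D[:,2])[:,None]
def rect(P2):
    r=cv2.minAreaRect((P2*1000).astype(np.float32)); return r
E
python3 - <<'E'
from h import *
for n in ["top","scene"]:
    d=dict(np.load(n+"0.npz")); P,ok=cloud(d); 
    z=P[...,2]
    b=ok&(abs(P[...,0]-.5)<.1)&(abs(P[...,1]+.1)<.4)
    print(n,"bench z",np.median(z[ok&(abs(z)<.01)]))
    # dock rim points
    def rep(nm,m):
        q=P[m]; 
        if len(q)<5: print(nm,len(q));return
        print(nm,len(q),"med",np.median(q,0).round(4),"rect",rect(q[:,:2]))
    if n=="top": us=dict(foil=(430,215,462,248),cap=(440,243,466,268),capm=(415,243,440,268),capl=(388,243,416,268),dock=(190,180,250,250),fins=(190,230,250,270))
    else: us=dict(foil=(240,140,285,170),cap=(262,120,285,145),capm=(283,125,297,145),capl=(297,130,315,150),dock=(380,200,480,290),fins=(380,190,490,290))
    for k,(a,b_,c,e) in us.items():
        m=np.zeros(z.shape,bool); m[b_:e,a:c]=1; m&=ok
        lo,hi={"foil":(.079,.09),"cap":(.13,.145),"capm":(.13,.145),"capl":(.13,.145),"dock":(.117,.129),"fins":(.09,.1)}[k]
        rep(k,m&(z>lo)&(z<hi))
E
```

```text
top bench z 0.0003688595385456595
foil 614 med [ 0.4762 -0.2601  0.0841] rect ((472.2015075683594, -261.48577880859375), (53.061344146728516, 69.62731170654297), 89.68270111083984)
cap 169 med [ 0.4183 -0.2588  0.139 ] rect ((417.635986328125, -259.57373046875), (28.064239501953125, 26.050800323486328), 88.16009521484375)
capm 172 med [ 0.4158 -0.2107  0.139 ] rect ((415.727294921875, -211.3031463623047), (28.063232421875, 27.81610107421875), 89.18602752685547)
capl 168 med [ 0.4143 -0.1638  0.1392] rect ((414.39935302734375, -164.25241088867188), (27.555654525756836, 27.413246154785156), 48.71147537231445)
dock 441 med [0.4878 0.2207 0.1233] rect ((510.1548767089844, 221.64630126953125), (61.10682678222656, 84.68986511230469), 80.99769592285156)
fins 454 med [0.4423 0.2337 0.0954] rect ((451.24871826171875, 231.02310180664062), (96.05615997314453, 61.657867431640625), 82.01298522949219)
scene bench z 0.0010660876095973605
foil 415 med [ 0.4776 -0.2511  0.0843] rect ((484.13726806640625, -245.36264038085938), (111.733642578125, 109.98827362060547), 40.53946304321289)
cap 97 med [ 0.4231 -0.2551  0.1391] rect ((417.36419677734375, -242.4436492919922), (60.31303405761719, 28.979408264160156), 89.37273406982422)
capm 84 med [ 0.4197 -0.2089  0.139 ] rect ((415.77099609375, -211.87356567382812), (26.774280548095703, 27.156784057617188), 38.571441650390625)
capl 88 med [ 0.4188 -0.163   0.1389] rect ((415.744384765625, -163.9581756591797), (26.362504959106445, 26.68660545349121), 31.804622650146484)
dock 555 med [0.5274 0.222  0.1232] rect ((509.25335693359375, 220.51795959472656), (61.843143463134766, 87.26860046386719), 80.51216888427734)
fins 554 med [0.4768 0.2348 0.0954] rect ((485.0006408691406, 223.88116455078125), (97.49862670898438, 135.62777709960938), 81.20721435546875)
```

Run:
```python
from h import *
H=np.zeros((400,550),np.uint8) # 2mm cells: rows x 0.1..0.9, cols y .5..-.6
for n in ["top","scene"]:
    d=dict(np.load(n+"0.npz")); P,ok=cloud(d); q=P[ok]
    r=((.9-q[:,0])/.002).astype(int); c=((.5-q[:,1])/.002).astype(int)
    m=(r>=0)&(r<400)&(c>=0)&(c<550)&(q[:,2]<.3)
    np.maximum.at(H,(r[m],c[m]),np.clip(q[m,2]*1000*1.2+40,0,255).astype(np.uint8))
I=cv2.cvtColor(cv2.dilate(H,np.ones((2,2))),cv2.COLOR_GRAY2BGR)
for x in np.arange(.1,.9,.1): cv2.line(I,(0,int((.9-x)/.002)),(550,int((.9-x)/.002)),(0,90,0),1); cv2.putText(I,f"{x:.1f}",(0,int((.9-x)/.002)),0,.4,(0,255,255))
for y in np.arange(-.6,.5,.1): cv2.line(I,(int((.5-y)/.002),0),(int((.5-y)/.002),400),(0,90,0),1); cv2.putText(I,f"{y:.1f}",(int((.5-y)/.002),395),0,.4,(0,255,255))
cv2.imwrite("pics/hm.png",I)
s=state(); T=R.from_quat(np.roll(s["tool_rot"],-1)); print(T.as_matrix().round(3))
d=dict(np.load("wrist0.npz"));E=d["extrinsics"];C=-E[:3,:3].T@E[:3,3]
print("cam in tool",T.inv().apply(C-s["position"]),"axis",T.inv().apply(E[2,:3]))
```

```text
[[-0.909 -0.     0.416]
 [-0.416  0.001 -0.909]
 [-0.    -1.    -0.001]]
cam in tool [-0.07741172 -0.14228995 -0.00054451] axis [ 0.30398131  0.95267741 -0.00105895]
```

View pics/hm.png

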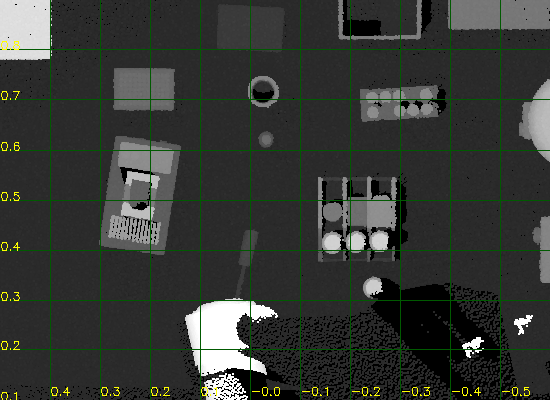

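Run:
```python
from h import *
d=dict(np.load("top0.npz")); P,ok=cloud(d);z=P[...,2];x=P[...,0];y=P[...,1]
for lo,hi in [(-.125,-.10),(-.17,-.145),(-.215,-.195)]:
    pass
m=ok&(z>.079)&(z<.085)&(x>.46)&(x<.57)&(y>-.3)&(y<-.08)
q=P[m]
# sheets: top edge strips
h,e=np.histogram(q[:,1],bins=np.arange(-.30,-.08,.003)); print(list(zip(e.round(3),h)))
m2=ok&(z>.02)&(z<.1)&(x>.36)&(x<.58)&(y>-.33)&(y<-.08); print(rect(P[m2][:,:2]))
for a,b in [(-.115,-.100),(-.163,-.148),(-.212,-.197),(-.262+.0,-.245)]:
    s=q[(q[:,1]>a-.01)&(q[:,1]<b+.01)&(q[:,0]>.52)]
    if len(s)>10: print(len(s),np.polyfit(s[:,0]-.5,s[:,1],1),s[:,0].min(),s[:,0].max())
# foil by brightness
g=d["image"].mean(2); f=m.copy(); f[:]=0; f[212:250,428:466]=1
f&=ok&(z>.08)&(z<.088); print(np.percentile(g[f],[5,25,50,75,95]))
k=f&(g>np.percentile(g[f],55)); n,l,st,c=cv2.connectedComponentsWithStats(k.astype(np.uint8)); i=1+st[1:,4].argmax(); print(st[i],rect(P[l==i][:,:2]))
```

```text
[(np.float64(-0.3), np.int64(0)), (np.float64(-0.297), np.int64(0)), (np.float64(-0.294), np.int64(0)), (np.float64(-0.291), np.int64(2)), (np.float64(-0.288), np.int64(42)), (np.float64(-0.285), np.int64(23)), (np.float64(-0.282), np.int64(9)), (np.float64(-0.279), np.int64(20)), (np.float64(-0.276), np.int64(21)), (np.float64(-0.273), np.int64(23)), (np.float64(-0.27), np.int64(20)), (np.float64(-0.267), np.int64(15)), (np.float64(-0.264), np.int64(21)), (np.float64(-0.261), np.int64(18)), (np.float64(-0.258), np.int64(18)), (np.float64(-0.255), np.int64(18)), (np.float64(-0.252), np.int64(20)), (np.float64(-0.249), np.int64(19)), (np.float64(-0.246), np.int64(15)), (np.float64(-0.243), np.int64(13)), (np.float64(-0.24), np.int64(28)), (np.float64(-0.237), np.int64(34)), (np.float64(-0.234), np.int64(0)), (np.float64(-0.231), np.int64(0)), (np.float64(-0.228), np.int64(0)), (np.float64(-0.225), np.int64(0)), (np.float64(-0.222), np.int64(0)), (np.float64(-0.219), np.int64(0)), (np.float64(-0.216), np.int64(0)), (np.float64(-0.213), np.int64(0)), (np.float64(-0.21), np.int64(0)), (n
[... 1259 characters left out ...]
(np.float64(-0.099), np.int64(0)), (np.float64(-0.096), np.int64(0)), (np.float64(-0.093), np.int64(0)), (np.float64(-0.09), np.int64(0)), (np.float64(-0.087), np.int64(0)), (np.float64(-0.084), np.int64(0))]
((462.3453063964844, -212.6311798095703), (165.1192169189453, 151.18377685546875), 0.10184183716773987)
11 [-0.00677574 -0.13880198] 0.5218518076234263 0.543884691180352
14 [-0.00809925 -0.18807574] 0.5213038643440041 0.54342544216612
20 [ 0.01780947 -0.23734514] 0.5202774303844182 0.5444233452424033
[37.23333333 55.         67.66666667 84.66666667 91.        ]
[440 219  15  22 218] ((475.2656555175781, -262.26239013671875), (45.669979095458984, 29.620487213134766), 0.20102715492248535)
```

>>> {"op": "step_arm", "data": {
  "series": [
    [[0,0,0,0,0,-0.1143,0],[0,0,0,0,0,-0.1143,0],[0,0,0,0,0,-0.1143,0],[0,0,0,0,0,-0.1143,0],[0,0,0,0,0,-0.1143,0],[0,0,0,0,0,-0.1143,0],[0,0,0,0,0,-0.1143,0],[0,0,0,0,0,-0.1143,0],[0,0,0,0,0,-0.1143,0],[0,0,0,0,0,-0.1143,0],[0,-0.024,0,0.0189,0,0,0],[0,-0.024,0,0.0189,0,0,0],[0,-0.024,0,0.0189,0,0,0],[0,-0.024,0,0.0189,0,0,0],[0,-0.024,0,0.0189,0,0,0],[0,-0.024,0,0.0189,0,0,0],[0,-0.024,0,0.0189,0,0,0],[0,-0.024,0,0.0189,0,0,0],[0,-0.024,0,0.0189,0,0,0],[0,-0.024,0,0.0189,0,0,0]]
  ]
}}

```text
clock: 1.82
position: [0.4181, -0.2586, 0.2312]
tool_rot: [0.5, -0.5, 0.5, -0.5]
ft_force: [-0.4, -0.6, 1.3]
width: 0.0851
```

Run:
```python
from h import *
d=read_camera("wrist"); cv2.imwrite("pics/w1.png",d["image"][:,:,::-1]); np.savez("w1.npz",**d)
P,ok=fcloud(d)
z=P[...,2]
m=ok&(z>.13)&(z<.146)&(P[...,0]>.36)&(P[...,0]<.46)
for lo in (-.28,-.23,-.185):
    k=m&(P[...,1]>lo)&(P[...,1]<lo+.04); 
    print(k.sum(), rect(P[k][:,:2])[:2] if k.sum()>5 else 0, np.median(z[k]) if k.sum() else 0)
k=ok&(z>.083)&(z<.09)&(P[...,0]>.42)&(abs(P[...,1]+.2616)<.0195);print(k.sum(),rect(P[k][:,:2]))
```

```text
975 ((416.8353271484375, -260.1116638183594), (27.65363121032715, 27.892925262451172)) 0.1386101476813133
1058 ((415.2844543457031, -212.63555908203125), (28.424530029296875, 28.931011199951172)) 0.138730837598682
1094 ((413.7554016113281, -165.4075469970703), (28.493709564208984, 28.475988388061523)) 0.13871824154988732
1994 ((564.9147338867188, -261.7091064453125), (38.6081428527832, 285.3540954589844), 89.88593292236328)
```

View pics/w1.png

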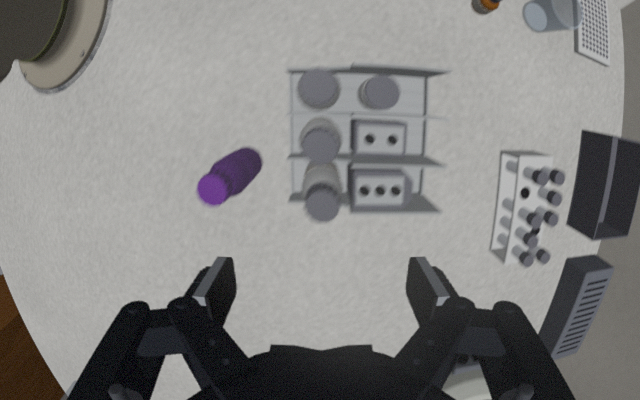

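>>> {"op": "step_arm", "data": {
  "series": [
    [[0,0.0012,0.0159,-0.001,0,0,0],[0,0,0.0159,0,0,0,0],[0,0,0.0159,0,0,0,0],[0,0,0.0159,0,0,0,0],[0,0,0.0159,0,0,0,0],[0,0,0.0159,0,0,0,0],[0,0,0.0159,0,0,0,0],[0,0,0.0159,0,0,0,0],[0,0,0,0,0,0,0],[1,0,0,0,0,0,0],[1,0,0,0,0,0,0],[1,0,0,0,0,0,0],[1,0,0,0,0,0,0],[1,0,0,0,0,0,0],[1,0,0,0,0,0,0],[1,0,0,0,0,0,0]]
  ],
  "grip_force": 40
}}

```text
clock: 3.2
position: [0.4168, -0.2615, 0.1048]
tool_rot: [-0.5, 0.5, -0.499, 0.5]
ft_force: [-0.1, 0.2, 5.3]
width: 0.0269
```

>>> {"op": "step_arm", "data": {
  "series": [
    [[1,0,-0.005,0,0,0,0],[1,0,-0.01,0,0,0,0],[1,0,-0.017,0,0,0,0],[1,0,-0.017,0,0,0,0],[1,0,-0.017,0,0,0,0],[1,0,-0.017,0,0,0,0],[1,0,-0.017,0,0,0,0],[1,0,-0.015,0,0,0,0],[1,0,-0.01,0,0,0,0],[1,0,0,0,0,0,0],[1,0,0,0,0,0,0]]
  ]
}}

```text
clock: 4.12
position: [0.4163, -0.2611, 0.229]
tool_rot: [0.5, -0.5, 0.5, -0.5]
ft_force: [-0.7, 0.1, -1.7]
width: 0.0272
```

Run:
```python
from h import *
d=read_camera("scene"); cv2.imwrite("pics/s2.png",d["image"][:,:,::-1])
s=state();print(s["ft_force"],s["width"],s["position"])
```

```text
[-0.4528459   0.21274073 -1.78296119] 0.02705621356770752 [ 0.41612257 -0.2609081   0.22847908]
```

View pics/s2.png

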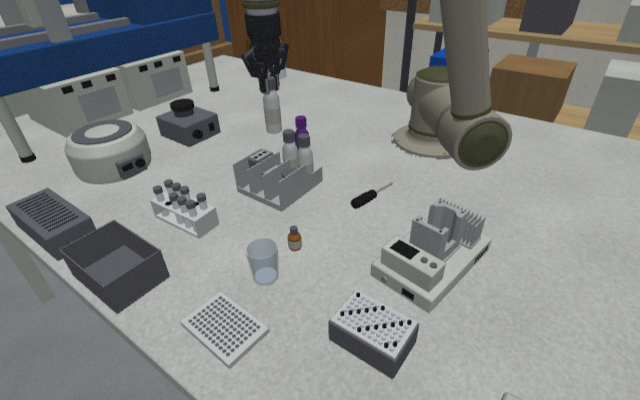

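>>> {"op": "step_arm", "data": {
  "series": [
    [[1,0.006,0,0,0,0,0],[1,0.012,0,0,0,0,0],[1,0.018,0,0,0,0,0],[1,0.02,0,0,0,0,0],[1,0.02,0,0,0,0,0],[1,0.02,0,0,0,0,0],[1,0.018,0,0,0,0,0],[1,0.012,0,0,0,0,0],[1,0.006,0.006,0,0,0,0],[1,0,0.012,0,0,0,0],[1,0,0.018,0,0,0,0],[1,0,0.02,0,0,0,0],[1,0,0.02,0,0,0,0],[1,0,0.018,0,0,0,0],[1,0,0.012,0,0,0,0],[1,0,0.009,0,0,0,0],[1,0,0.005,0,0,0,0],[1,0,0.002,0,0,0,0],[1,0,0,0,0,0,0]]
  ]
}}

```text
clock: 5.75
position: [0.4166, -0.3932, 0.1071]
tool_rot: [0.5, -0.5, 0.5, -0.5]
ft_force: [-0.1, -0.6, -0.5]
width: 0.027
```

Contact is expected at about z 0.101, so I lower gently.

>>> {"op": "step_arm", "data": {
  "series": [
    [[1,0,0.002,0,0,0,0],[1,0,0.0015,0,0,0,0],[1,0,0.001,0,0,0,0],[1,0,0.001,0,0,0,0],[1,0,0,0,0,0,0]]
  ]
}}

```text
clock: 6.17
position: [0.4165, -0.3932, 0.1016]
tool_rot: [0.5, -0.5, 0.5, -0.5]
ft_force: [0.8, -0.2, -1.5]
width: 0.0266
```

>>> {"op": "step_arm", "data": {
  "series": [
    [[1,0,0.0007,0,0,0,0],[1,0,0.0007,0,0,0,0],[1,0,0,0,0,0,0]]
  ]
}}

```text
clock: 6.42
position: [0.4168, -0.3935, 0.1009]
tool_rot: [-0.5, 0.5, -0.499, 0.5]
ft_force: [-0.1, 0.3, 3.9]
width: 0.0271
```

>>> {"op": "step_arm", "data": {
  "series": [
    [[0.5,0,0,0,0,0,0],[0.2,0,0,0,0,0,0],[0,0,0,0,0,0,0],[0,0,0,0,0,0,0],[0,0,0,0,0,0,0],[0,0,-0.01,0,0,0,0],[0,0,-0.02,0,0,0,0],[0,0,-0.02,0,0,0,0],[0,0,-0.02,0,0,0,0],[0,0,-0.02,0,0,0,0],[0,-0.0128,-0.01,0.006,0,0,0],[0,-0.0128,0,0.006,0,0,0],[0,-0.0128,0,0.006,0,0,0],[0,-0.0128,0,0.006,0,0,0],[0,-0.0128,0,0.006,0,0,0],[0,-0.0128,0,0.006,0,0,0],[0,-0.0128,0,0.006,0,0,0],[0,-0.0128,0,0.006,0,0,0],[0,-0.0128,0,0.006,0,0,0],[0,-0.0128,0,0.006,0,0,0]]
  ]
}}

```text
clock: 8.08
position: [0.477, -0.2637, 0.2]
tool_rot: [0.5, -0.5, 0.5, -0.5]
ft_force: [-0.0, 0.4, 0.1]
width: 0.0849
```

Run:
```python
from h import *
d=read_camera("wrist"); cv2.imwrite("pics/w3.png",d["image"][:,:,::-1]); np.savez("w3.npz",**d)
e=read_camera("scene"); cv2.imwrite("pics/s3.png",e["image"][:,:,::-1])
P,ok=fcloud(d);z=P[...,2];g=d["image"].mean(2)
k=ok&(z>.13)&(z<.146)&(P[...,0]>.36)&(P[...,0]<.46);
for lo in (-.42,-.23,-.185):
    m=k&(P[...,1]>lo)&(P[...,1]<lo+.05);print(m.sum(),rect(P[m][:,:2]) if m.sum()>5 else 0)
m=ok&(z>.0805)&(z<.09)&(abs(P[...,0]-.476)<.06)&(abs(P[...,1]+.2616)<.0205);print(m.sum(),rect(P[m][:,:2]))
mm=m.astype(np.uint8)*255
cv2.imwrite("pics/m3.png",mm);print(state()["position"])
```

```text
485 ((415.65582275390625, -388.9486083984375), (27.740076065063477, 22.823638916015625), 26.811256408691406)
1349 ((412.0677795410156, -206.1766815185547), (29.160869598388672, 44.39188003540039), 29.143869400024414)
1367 ((414.3478698730469, -165.99685668945312), (29.12128257751465, 28.099504470825195), 61.14421844482422)
2922 ((476.6689453125, -261.945556640625), (59.76922607421875, 40.037147521972656), 0.19182027876377106)
[ 0.47724573 -0.26299171  0.20014702]
```

View pics/w3.png

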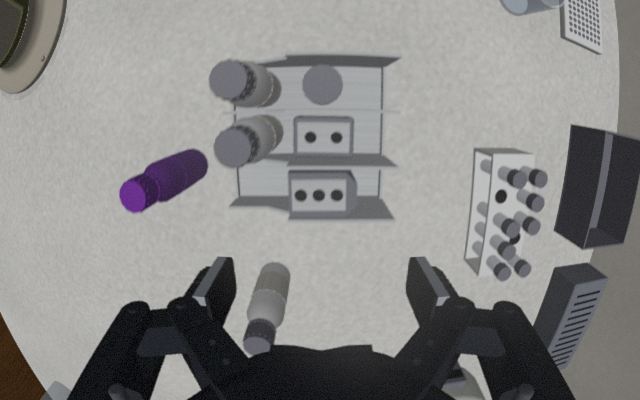

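View pics/s3.png

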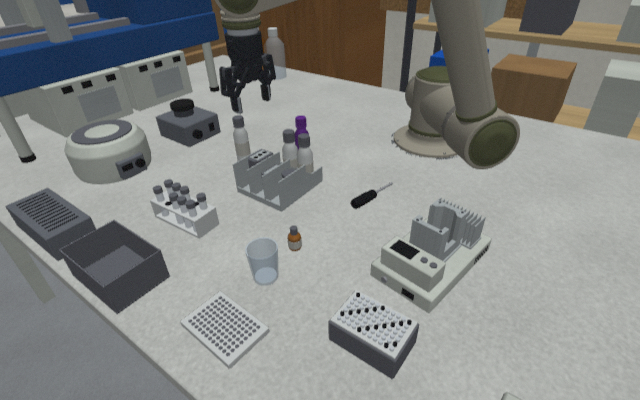

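>>> {"op": "step_arm", "data": {
  "series": [
    [[0,0.002,0.01,-0.0005,0,0,0],[0,0,0.02,0,0,0,0],[0,0,0.02,0,0,0,0],[0,0,0.02,0,0,0,0],[0,0,0.02,0,0,0,0],[0,0,0.015,0,0,0,0],[0,0,0.01,0,0,0,0],[0,0,0.01,0,0,0,0],[0,0,0,0,0,0,0]]
  ]
}}

```text
clock: 8.93
position: [0.4752, -0.267, 0.0734]
tool_rot: [0.5, -0.5, 0.501, -0.499]
ft_force: [-0.0, -0.0, -0.2]
width: 0.085
```

Run:
```python
from h import *
d=read_camera("wrist"); cv2.imwrite("pics/w4.png",d["image"][:,:,::-1])
e=read_camera("top"); cv2.imwrite("pics/t4.png",cv2.resize(cv2.convertScaleAbs(e["image"][170:320,360:500,::-1],alpha=1.6),None,fx=4,fy=4))
s=state();print(s["position"],s["ft_force"])
```

```text
[ 0.47600488 -0.2674606   0.07538913] [ 0.36025704 -0.30296052  0.30506807]
```

View pics/w4.png

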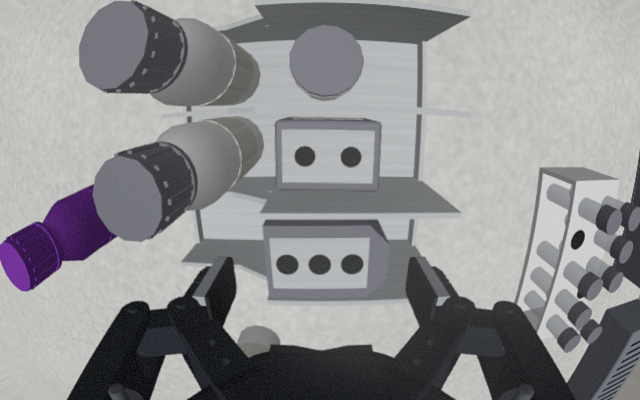

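View pics/t4.png

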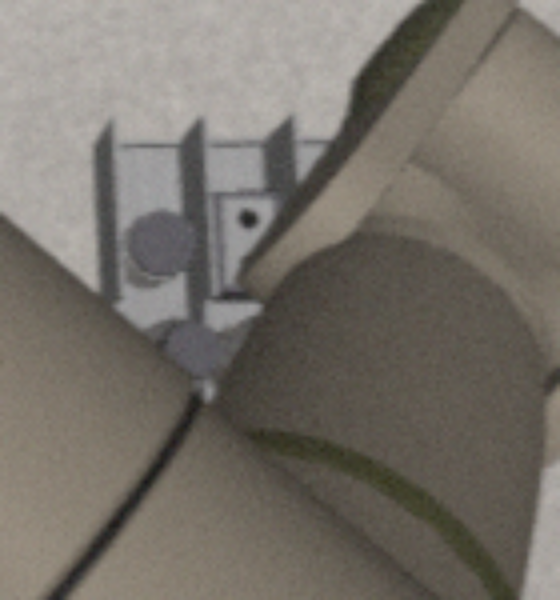

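>>> {"op": "step_arm", "data": {
  "series": [
    [[0,-0.0015,0.007,0.0007,0,0,0],[0,0,0.01,0,0,0,0],[0,0,0.01,0,0,0,0],[0,0,0.007,0,0,0,0],[0,0,0.003,0,0,0,0],[0,0,0,0,0,0,0]]
  ]
}}

```text
clock: 9.53
position: [0.4763, -0.2654, 0.0372]
tool_rot: [0.5, -0.5, 0.5, -0.499]
ft_force: [0.7, -0.5, -1.2]
width: 0.0854
```

>>> {"op": "step_arm", "data": {
  "series": [
    [[1,0,0,0,0,0,0],[1,0,0,0,0,0,0],[1,0,0,0,0,0,0],[1,0,0,0,0,0,0],[1,0,0,0,0,0,0],[1,0,0,0,0,0,0]]
  ],
  "grip_force": 50
}}

```text
clock: 10.03
position: [0.477, -0.266, 0.0388]
tool_rot: [0.5, -0.5, 0.499, -0.5]
ft_force: [0.5, -1.0, 6.1]
width: 0.0598
```

>>> {"op": "step_arm", "data": {
  "series": [
    [[1,0,-0.004,0,0,0,0],[1,0,-0.008,0,0,0,0],[1,0,-0.01,0,0,0,0],[1,0,-0.01,0,0,0,0],[1,0,-0.01,0,0,0,0],[1,0,-0.005,0,0,0,0],[1,0,0,0,0,0,0]]
  ]
}}

```text
clock: 10.62
position: [0.4771, -0.266, 0.0868]
tool_rot: [-0.5, 0.5, -0.499, 0.501]
ft_force: [0.6, -0.3, -1.8]
width: 0.0589
```

Run:
```python
from h import *
d=read_camera("wrist"); cv2.imwrite("pics/w5.png",d["image"][:,:,::-1])
e=read_camera("scene"); cv2.imwrite("pics/s5.png",cv2.resize(e["image"][60:220,210:370,::-1],None,fx=3,fy=3))
s=state();print(s["position"],s["ft_force"],s["width"])
```

```text
[ 0.47656006 -0.26557008  0.08530542] [-0.21948488  0.67802142 -2.44146465] 0.059189459571845106
```

View pics/w5.png

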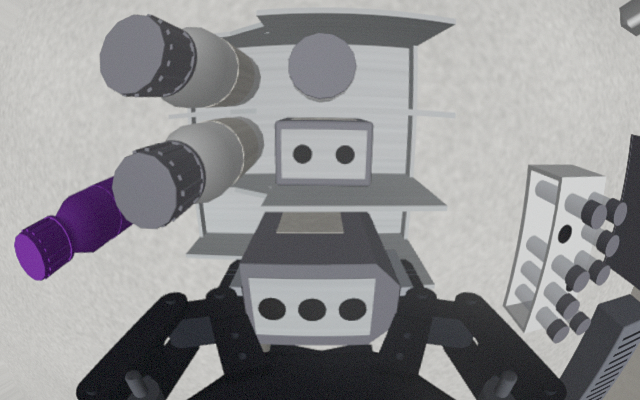

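View pics/s5.png

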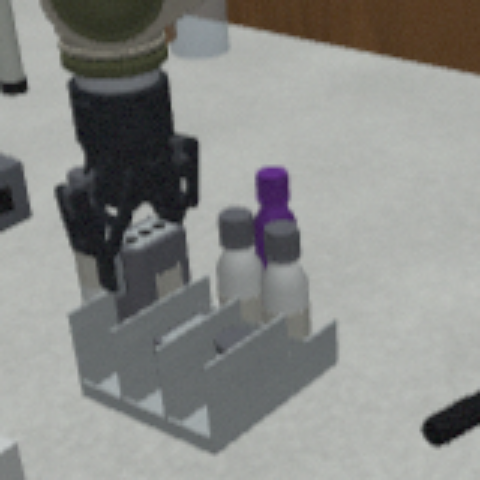

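>>> {"op": "step_arm", "data": {
  "series": [
    [[1,0,-0.01,0,0,0,0],[1,0,-0.018,0,0,0,0],[1,0,-0.02,0,0,0,0],[1,0,-0.02,0,0,0,0],[1,0,-0.02,0,0,0,0],[1,0,-0.02,0,0,0,0],[1,0,-0.012,0,0,0,0],[1,-0.008,-0.005,0,0,0,0],[1,-0.014,0,0.004,0,0,0],[1,-0.02,0,0.004,0,0,0],[1,-0.022,0,0.004,0,0,0],[1,-0.022,0,0.004,0,0,0],[1,-0.022,0,0.004,0,0,0],[1,-0.022,0,0.004,0,0,0],[1,-0.022,0,0.004,0,0,0],[1,-0.022,0,0.004,0,0,0],[1,-0.022,0,0.004,0,0,0],[1,-0.018,0,0.004,0,0,0],[1,-0.01,0,0.004,0,0,0],[1,0,0,0,0,0,0]]
  ]
}}

```text
clock: 12.38
position: [0.5204, -0.0397, 0.2099]
tool_rot: [-0.501, 0.501, -0.499, 0.499]
ft_force: [-0.6, -0.0, -2.2]
width: 0.0595
```

>>> {"op": "step_arm", "data": {
  "series": [
    [[1,0,0,0,0,-0.06,0],[1,0,0,0,0,-0.108,0],[1,0,0,0,0,-0.108,0],[1,0,0,0,0,-0.108,0],[1,0,0,0,0,-0.108,0],[1,0,0,0,0,-0.108,0],[1,0,0,0,0,-0.108,0],[1,0,0.01,0,0,-0.108,0],[1,0,0.018,0,0,-0.108,0],[1,0,0.02,0,0,-0.108,0],[1,0,0.02,0,0,-0.108,0],[1,0,0.02,0,0,-0.108,0],[1,0,0.02,0,0,-0.108,0],[1,0,0.02,0,0,-0.108,0],[1,0,0.014,0,0,-0.1068,0],[1,0,0.01,0,0,0,0],[1,0,0.005,0,0,0,0],[1,0,0.003,0,0,0,0],[1,0,0,0,0,0,0]]
  ]
}}

```text
clock: 13.97
position: [0.5203, -0.042, 0.05]
tool_rot: [0.707, -0.707, 0.0, 0.0]
ft_force: [-0.3, 0.6, -2.2]
width: 0.0596
```

>>> {"op": "step_arm", "data": {
  "series": [
    [[1,0,0.005,0,0,0,0],[1,0,0.004,0,0,0,0],[1,0,0.002,0,0,0,0],[1,0,0.001,0,0,0,0],[1,0,0.001,0,0,0,0],[1,0,0,0,0,0,0]]
  ]
}}

```text
clock: 14.47
position: [0.5204, -0.0416, 0.0372]
tool_rot: [-0.707, 0.707, 0.0, -0.0]
ft_force: [-0.2, 0.4, -1.5]
width: 0.0597
```

>>> {"op": "step_arm", "data": {
  "series": [
    [[1,0,0.0012,0,0,0,0],[1,0,0.001,0,0,0,0],[1,0,0.0008,0,0,0,0],[1,0,0,0,0,0,0]]
  ]
}}

```text
clock: 14.8
position: [0.5205, -0.0416, 0.0348]
tool_rot: [-0.707, 0.707, 0.001, -0.0]
ft_force: [-1.8, -0.9, 4.7]
width: 0.0592
```

>>> {"op": "step_arm", "data": {
  "series": [
    [[0.6,0,0,0,0,0,0],[0.3,0,0,0,0,0,0],[0,0,0,0,0,0,0],[0,0,0,0,0,0,0],[0,0,-0.01,0,0,0,0],[0,0,-0.02,0,0,0,0],[0,0,-0.025,0,0,0,0],[0,0,-0.025,0,0,0,0],[0,0,-0.025,0,0,0,0],[0,0,-0.025,0,0,0,0],[0,0,-0.02,0,0,0.12,0],[0,0,0,0,0,0.12,0],[0,0,0,0,0,0.12,0],[0,0,0,0,0,0.12,0],[0,0,0,0,0,0.12,0],[0,0,0,0,0,0.12,0],[0,0,0,0,0,0.12,0],[0,0,0,0,0,0.12,0],[0,0,0,0,0,0.12,0],[0,0,0,0,0,0.12,0]]
  ]
}}

```text
clock: 16.47
position: [0.5203, -0.0415, 0.1849]
tool_rot: [0.583, -0.583, 0.401, -0.401]
ft_force: [0.7, -0.1, 0.2]
width: 0.0855
```

>>> {"op": "step_arm", "data": {
  "series": [
    [[0,0,0,0,0,0.12,0],[0,0,0,0,0,0.12,0],[0,0,0,0,0,0.1308,0],[0,0,0,0,0,0,0]]
  ]
}}

```text
out of range; nothing moved
```

>>> {"op": "step_arm", "data": {
  "series": [
    [[0,0,0,0,0,0.1236,0],[0,0,0,0,0,0.1236,0],[0,0,0,0,0,0.1236,0],[0,0,0,0,0,0,0]]
  ]
}}

```text
clock: 16.8
position: [0.5204, -0.0416, 0.1849]
tool_rot: [-0.499, 0.499, -0.501, 0.501]
ft_force: [-0.1, -0.3, -0.1]
width: 0.0857
```

Run:
```python
from h import *
d=read_camera("wrist"); cv2.imwrite("pics/w6.png",d["image"][:,:,::-1]);np.savez("w6.npz",**d)
P,ok=fcloud(d);z=P[...,2]
m=ok&(z>.074)&(z<.086)&(abs(P[...,0]-.52)<.06)&(abs(P[...,1]+.042)<.06);print(m.sum(),rect(P[m][:,:2]),np.median(z[m]))
# bevel end
q=P[m]; 
for a,b in((-.03,-.025),(.02,.025),(.025,.03)):
    s=q[(q[:,1]+.042>a)&(q[:,1]+.042<b)]; print(a,np.ptp(s[:,0]) if len(s) else 0)
e=read_camera("top"); cv2.imwrite("pics/t6.png",e["image"][:,:,::-1]);np.savez("t6.npz",**e)
P,ok=cloud(e);z=P[...,2]
m=ok&(z>.074)&(z<.086)&(abs(P[...,0]-.52)<.06)&(abs(P[...,1]+.042)<.06);print(m.sum(),rect(P[m][:,:2]) if m.sum()>4 else 0)
s=state();print(s["position"],s["tool_rot"])
```

```text
3178 ((515.97607421875, -41.04167938232422), (40.34387969970703, 61.03353500366211), 0.5367045402526855) 0.0800277844134048
-0.03 0.0399991639883841
0.02 0.039506622855610296
0.025 0.030477929956515992
18 ((531.8206176757812, -28.79083251953125), (20.324403762817383, 6.935091495513916), 65.42566680908203)
[ 0.52038741 -0.04158125  0.1846887 ] [ 0.5013227  -0.50116697  0.49861153 -0.49889253]
```

View pics/w6.png

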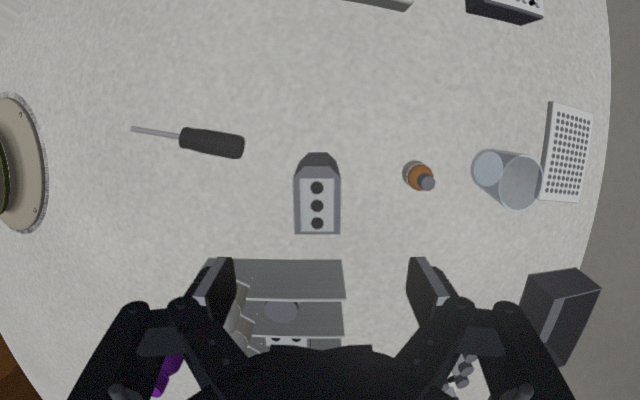

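>>> {"op": "step_arm", "data": {
  "series": [
    [[0,-0.0005,0.01,-0.0044,0,0,0],[0,0,0.02,0,0,0,0],[0,0,0.02,0,0,0,0],[0,0,0.02,0,0,0,0],[0,0,0.02,0,0,0,0],[0,0,0.02,0,0,0,0],[0,0,0.018,0,0,0,0],[0,0,0.014,0,0,0,0],[0,0,0.007,0,0,0,0],[0,0,0,0,0,0,0],[1,0,0,0,0,0,0],[1,0,0,0,0,0,0],[1,0,0,0,0,0,0],[1,0,0,0,0,0,0],[1,0,0,0,0,0,0],[1,0,0,0,0,0,0],[1,0,0,0,0,0,0],[1,0,0,0,0,0,0]]
  ],
  "grip_force": 50
}}

```text
clock: 18.4
position: [0.5164, -0.0412, 0.0361]
tool_rot: [0.501, -0.5, 0.499, -0.5]
ft_force: [-0.3, 0.5, 6.0]
width: 0.0396
```

>>> {"op": "step_arm", "data": {
  "series": [
    [[1,0,-0.004,0,0,0,0],[1,0,-0.01,0,0,0,0],[1,0,-0.02,0,0,0,0],[1,0,-0.025,0,0,0,0],[1,0,-0.03,0,0,0,0],[1,0,-0.03,0,0,0,0],[1,-0.005,-0.03,0,0,0,0],[1,-0.012,-0.02,0,0,0,0],[1,-0.018,-0.01,0,0,0,0],[1,-0.02,0,0,0,0,0],[1,-0.02,0,0,0,0,0],[1,-0.02,0,0,0,0,0],[1,-0.015,0,0,0,0,0],[1,-0.01,0,0,0,0,0],[1,0,0,0,0,0,0],[1,0,0,0,0,0,0]]
  ]
}}

```text
clock: 19.73
position: [0.5158, 0.0788, 0.2144]
tool_rot: [-0.5, 0.501, -0.499, 0.5]
ft_force: [0.6, -0.7, -2.0]
width: 0.0398
```

Run:
```python
from h import *
d=read_camera("wrist"); cv2.imwrite("pics/w7.png",d["image"][:,:,::-1]);np.savez("w7.npz",**d)
P,ok=fcloud(d);z=P[...,2]
m=ok&(z>.117)&(z<.129)&(abs(P[...,0]-.51)<.07)&(abs(P[...,1]-.22)<.06);print(m.sum(),rect(P[m][:,:2]),np.median(z[m]))
m=ok&(z>.09)&(z<.1)&(abs(P[...,0]-.44)<.07)&(abs(P[...,1]-.23)<.08);print("fins",m.sum(),rect(P[m][:,:2]),np.median(z[m]))
m=ok&(z>.038)&(z<.046)&(abs(P[...,0]-.5)<.15)&(abs(P[...,1]-.23)<.12);print("hous",m.sum(),rect(P[m][:,:2]),np.median(z[m]))
s=state();print(s["position"],s["tool_rot"],s["ft_force"],s["width"])
```

```text
2348 ((508.9533386230469, 220.25755310058594), (58.7890625, 84.61052703857422), 81.1198501586914) 0.12276362742629139
fins 1761 ((452.767822265625, 219.65878295898438), (75.67987060546875, 69.6379165649414), 81.2103042602539) 0.09541504343840078
hous 7416 ((508.5093994140625, 219.33981323242188), (126.67799377441406, 219.14486694335938), 81.06255340576172) 0.042061350037431944
[0.51584856 0.07836991 0.21436615] [-0.50014449  0.50032075 -0.49970075  0.49983377] [-0.25108188 -0.50630417 -2.04125875] 0.03976321958992022
```

View pics/w7.png

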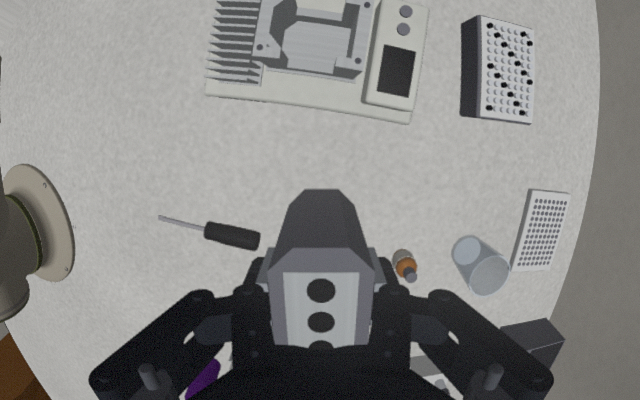

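Run:
```python
from h import *
d=dict(np.load("w7.npz"));P,ok=fcloud(d);z=P[...,2]
m=ok&(z>.252)&(z<.264)&(abs(P[...,0]-.516)<.04)&(abs(P[...,1]-.079)<.05);q=P[m];print(m.sum(),np.median(z[m]),rect(q[:,:2]))
v,u=np.where(m);print(u.min(),u.max(),v.min(),v.max())
for y in np.arange(.06,.115,.005):
    s=q[abs(q[:,1]-y)<.0025]
    if len(s): print(y.round(3),s[:,0].min().round(4),s[:,0].max().round(4))
print(q[:,1].max())
```

```text
11484 0.2584134351152492 ((514.1962280273438, 84.07620239257812), (58.50303649902344, 61.162109375), 49.566585540771484)
220 425 239 349
0.06 0.4955 0.5348
0.065 0.495 0.5354
0.07 0.4937 0.537
0.075 0.4936 0.5366
0.08 0.4937 0.5369
0.085 0.4761 0.5559
0.09 0.4814 0.5486
0.095 0.4857 0.5448
0.1 0.495 0.5352
0.105 0.4987 0.5318
0.11 0.5038 0.5268
0.10971307069065797
```

>>> {"op": "step_arm", "data": {
  "series": [
    [[1,-0.0178,0,-0.0008,0,0,0],[1,-0.0178,0,-0.0008,0,0,0],[1,-0.0178,0,-0.0008,0,0,0],[1,-0.0178,0,-0.0008,0,0,0],[1,-0.0178,0,-0.0008,0,0,0],[1,-0.0178,0,-0.0008,0,0,0],[1,-0.0178,0,-0.0008,0,0,0],[1,-0.0176,0,-0.0008,0,0,0],[1,0,0,0,0,-0.118,0],[1,0,0,0,0,-0.118,0],[1,0,0,0,0,-0.118,0],[1,0,0,0,0,-0.118,0],[1,0,0,0,0,-0.118,0],[1,0,0,0,0,-0.118,0],[1,0,0,0,0,-0.118,0],[1,0,0,0,0,-0.118,0],[1,0,0,0,0,-0.118,0],[1,0,0,0,0,-0.118,0],[1,0,0,0,0,-0.118,0],[1,0,0,0,0,-0.118,0]]
  ]
}}

```text
clock: 21.45
position: [0.5097, 0.2199, 0.2142]
tool_rot: [-0.705, 0.705, -0.053, 0.053]
ft_force: [0.0, 0.7, -1.8]
width: 0.0394
```

>>> {"op": "step_arm", "data": {
  "series": [
    [[1,0,0.01,0,0,0,0],[1,0,0.015,0,0,0,0],[1,0,0.01,0,0,0,0],[1,0,0.005,0,0,0,0],[1,0,0,0,0,0,0],[1,0,0,0,0,0,0]]
  ]
}}

```text
clock: 21.95
position: [0.5096, 0.2208, 0.1745]
tool_rot: [-0.705, 0.705, -0.054, 0.055]
ft_force: [-0.8, -0.3, -2.1]
width: 0.0394
```

Run:
```python
from h import *
d=read_camera("wrist"); cv2.imwrite("pics/w8.png",d["image"][:,:,::-1]);np.savez("w8.npz",**d)
e=read_camera("scene"); np.savez("s8.npz",**e);cv2.imwrite("pics/s8.png",cv2.resize(e["image"][120:320,340:520,::-1],None,fx=3,fy=3,interpolation=cv2.INTER_CUBIC))
e=read_camera("top"); np.savez("t8.npz",**e);cv2.imwrite("pics/t8.png",cv2.resize(e["image"][140:300,160:300,::-1],None,fx=4,fy=4,interpolation=cv2.INTER_CUBIC))
s=state();T=R.from_quat(np.roll(s["tool_rot"],-1)).as_matrix();print(s["position"],np.degrees(np.arctan2(T[1,2],T[0,2])),T[2],s["joints"])
```

```text
[0.50970577 0.22108771 0.17493793] 81.18292978284549 [ 1.25788239e-03 -9.99999108e-01  4.48296722e-04] [ 1.96171933e-01  4.36356258e-01  1.37760770e+00 -1.06016711e-05
  1.32629335e+00 -1.22073465e+00]
```

View pics/w8.png

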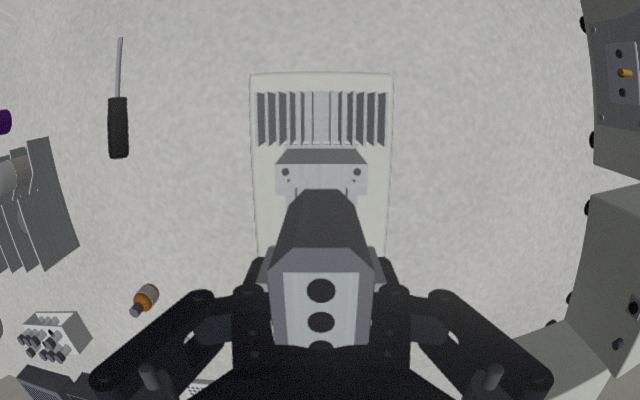

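View pics/s8.png

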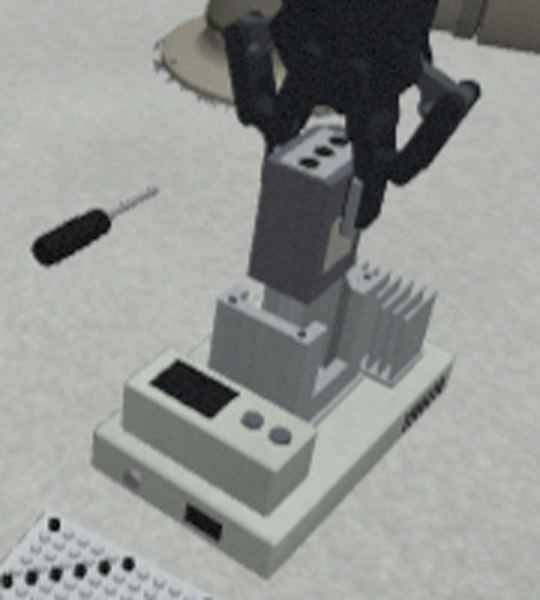

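View pics/t8.png

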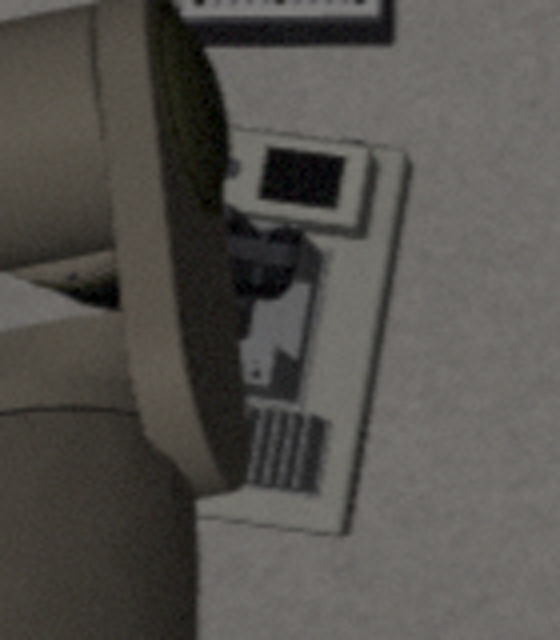

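Run:
```python
from h import *
d=dict(np.load("w8.npz"));P,ok=fcloud(d);z=P[...,2]
th=np.radians(171.1);ex=np.array([np.cos(th),np.sin(th)]);ey=np.array([-ex[1],ex[0]])
C=np.array([.5097,.2209]); L=np.stack([(P[...,:2]-C)@ex,(P[...,:2]-C)@ey],-1)*1000
m=ok&(z>.118)&(z<.128)&(abs(L[...,0])<60)&(abs(L[...,1])<45)
q=L[m];print("rim",m.sum(),np.percentile(q,[0,1,50,99,100],axis=0).round(1))
s=q[(q[:,0]>33)];print(len(s),np.percentile(s[:,1],[0,1,5,95,99,100]).round(1),np.percentile(s[:,0],[1,99]).round(1))
# skew of outer edge
for a in (-25,-15,-5,5,15,25):
    t=s[abs(s[:,1]-a)<3]; print(a,t[:,0].max().round(1),t[:,0].min().round(1))
# cart nose
zc=z.copy(); m=ok&(z>.213)&(z<.224)&(abs(L[...,0])<40)&(abs(L[...,1])<40); q=L[m]
print("cart top",np.median(z[m]),q[:,0].max())
for a in (5,10,15,18,22,25,28):
    t=q[abs(q[:,0]-a)<1.5]; 
    if len(t):print(a,t[:,1].min().round(1),t[:,1].max().round(1))
# nose face, at lower z
for zz in (.15,.16,.17,.18,.2):
    m=ok&(abs(z-zz)<.003)&(abs(L[...,0])<40)&(abs(L[...,1])<30);q=L[m]
    if len(q): f=q[q[:,0]>q[:,0].max()-2.5]; print(zz,len(q),"xmax",np.percentile(q[:,0],98).round(1),"y",np.percentile(f[:,1],[2,98]).round(1),"all y",q[:,1].min().round(1),q[:,1].max().round(1))
```

```text
rim 2221 [[ 21.3 -30.2]
 [ 22.  -29.7]
 [ 35.6  -0.4]
 [ 42.7  29.4]
 [ 43.   30.1]]
1473 [-30.2 -29.5 -27.2  26.8  29.2  29.9] [33.1 42.8]
-25 42.9 33.2
-15 42.8 33.1
-5 42.7 33.0
5 42.8 33.1
15 42.8 33.0
25 43.0 33.1
cart top 0.2184002256796896 31.261616076126174
5 -21.7 22.2
10 -36.6 24.1
15 -31.2 29.9
18 -20.1 19.6
22 -20.1 19.6
25 -17.2 16.9
28 -14.1 13.5
0.15 193 xmax 30.9 y [-11.   10.9] all y -19.7 19.5
0.16 229 xmax 30.8 y [-11.3  10.9] all y -20.2 19.3
0.17 283 xmax 30.9 y [-11.3  10.8] all y -20.1 19.8
0.18 370 xmax 30.9 y [-11.3  10.7] all y -29.0 29.8
0.2 620 xmax 30.7 y [-11.4  11.1] all y -29.9 29.9
```

>>> {"op": "step_arm", "data": {
  "series": [
    [[1,0,0.006,0,0,0,0],[1,0,0.006,0,0,0,0],[1,0,0.006,0,0,0,0],[1,0,0.006,0,0,0,0],[1,0,0.006,0,0,0,0],[1,0,0,0,0,0,0]]
  ]
}}

```text
clock: 22.6
position: [0.5087, 0.221, 0.1427]
tool_rot: [-0.705, 0.705, -0.055, 0.053]
ft_force: [-0.1, 1.0, -2.8]
width: 0.0396
```

Entered freely. I continue down, staying short of the seat.

>>> {"op": "step_arm", "data": {
  "series": [
    [[1,0,0.007,0,0,0,0],[1,0,0.008,0,0,0,0],[1,0,0.008,0,0,0,0],[1,0,0.008,0,0,0,0],[1,0,0.008,0,0,0,0],[1,0,0.008,0,0,0,0],[1,0,0.005,0,0,0,0],[1,0,0.003,0,0,0,0],[1,0,0,0,0,0,0]]
  ]
}}

```text
clock: 23.35
position: [0.5091, 0.221, 0.0885]
tool_rot: [-0.705, 0.705, -0.055, 0.054]
ft_force: [0.2, -0.6, -2.8]
width: 0.0394
```

>>> {"op": "step_arm", "data": {
  "series": [
    [[1,0,0.002,0,0,0,0],[1,0,0.0015,0,0,0,0],[1,0,0.001,0,0,0,0],[1,0,0.0007,0,0,0,0],[1,0,0,0,0,0,0]]
  ]
}}

```text
clock: 23.77
position: [0.5094, 0.2211, 0.084]
tool_rot: [0.705, -0.705, 0.054, -0.054]
ft_force: [0.3, -0.0, -1.5]
width: 0.0395
```

>>> {"op": "step_arm", "data": {
  "series": [
    [[1,0,0.0008,0,0,0,0],[1,0,0.0006,0,0,0,0],[1,0,0.0006,0,0,0,0],[1,0,0,0,0,0,0]]
  ]
}}

```text
clock: 24.1
position: [0.5094, 0.2211, 0.0821]
tool_rot: [0.705, -0.705, 0.054, -0.054]
ft_force: [0.6, -0.0, -0.3]
width: 0.0395
```

>>> {"op": "step_arm", "data": {
  "series": [
    [[1,0,0.0006,0,0,0,0],[1,0,0.0006,0,0,0,0],[1,0,0,0,0,0,0]]
  ]
}}

```text
clock: 24.35
position: [0.5094, 0.2212, 0.0821]
tool_rot: [0.705, -0.705, 0.054, -0.055]
ft_force: [-4.2, 0.1, 8.8]
width: 0.0392
```

>>> {"op": "step_arm", "data": {
  "series": [
    [[0.6,0,0,0,0,0,0],[0.4,0,0,0,0,0,0],[0.2,0,0,0,0,0,0],[0,0,0,0,0,0,0],[0,0,0,0,0,0,0],[0,0,-0.01,0,0,0,0],[0,0,-0.02,0,0,0,0],[0,0,-0.03,0,0,0,0],[0,0,-0.03,0,0,0,0],[0,0,-0.03,0,0,0,0],[0,0,-0.02,0,0,0,0],[0,0,0,0,0,0,0]]
  ]
}}

```text
clock: 25.35
position: [0.5107, 0.2215, 0.2261]
tool_rot: [0.706, -0.704, 0.051, -0.057]
ft_force: [1.4, -0.6, 0.6]
width: 0.0852
```

Run:
```python
from h import *
d=read_camera("wrist"); cv2.imwrite("pics/w9.png",d["image"][:,:,::-1]);np.savez("w9.npz",**d)
e=read_camera("scene"); cv2.imwrite("pics/s9.png",e["image"][:,:,::-1])
P,ok=fcloud(d);z=P[...,2]
th=np.radians(171.1);ex=np.array([np.cos(th),np.sin(th)]);ey=np.array([-ex[1],ex[0]])
L=np.stack([(P[...,:2]-[.5097,.2209])@ex,(P[...,:2]-[.5097,.2209])@ey],-1)*1000
m=ok&(z>.11)&(z<.14)&(abs(L[...,0])<25)&(abs(L[...,1])<17)
print("foil z",np.percentile(z[m],[2,50,98]))
A=np.c_[L[m],np.ones(m.sum())];print("tilt mm/mm",np.linalg.lstsq(A,z[m]*1000,rcond=None)[0])
m=ok&(z>.11)&(z<.13)&(L[...,0]>34)&(L[...,0]<41)&(abs(L[...,1])<25);print("rim z",np.median(z[m]))
s=state();print(s["position"],s["joints"])
```

```text
foil z [0.12460386 0.12613758 0.1275994 ]
tilt mm/mm [-1.02862360e-02 -6.62316918e-03  1.26096842e+02]
rim z 0.1228815070758156
[0.50931421 0.2211059  0.22156127] [ 1.96320940e-01  3.96319681e-01  1.30119255e+00  4.17302793e-05
  1.44270149e+00 -1.22070538e+00]
```

View pics/w9.png

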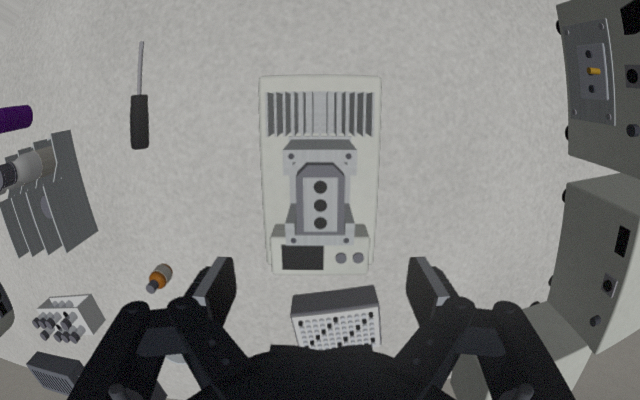

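View pics/s9.png

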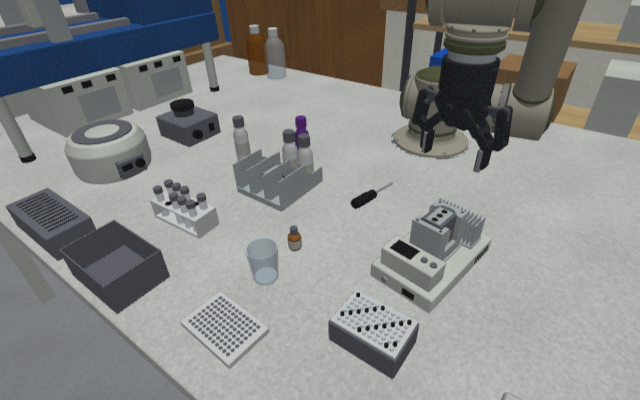

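>>> {"op": "step_arm", "data": {
  "series": [
    [[0,0,0,0,0,0.118,0],[0,0,0,0,0,0.118,0],[0,0,0,0,0,0.118,0],[0,0,0,0,0,0.118,0],[0,0,0,0,0,0.118,0],[0,0,0,0,0,0.118,0],[0,0,0,0,0,0.118,0],[0,0,0,0,0,0.118,0],[0,0,0,0,0,0.118,0],[0,0,0,0,0,0.118,0],[0,0,0,0,0,0.118,0],[0,0,0,0,0,0.118,0]]
  ]
}}

```text
clock: 26.45
position: [0.5088, 0.221, 0.2194]
tool_rot: [0.498, -0.5, 0.502, -0.501]
ft_force: [0.4, -0.9, 1.2]
width: 0.0853
```

>>> {"op": "step_arm", "data": {
  "series": [
    [[0,0.02,0,-0.005,0,0,0],[0,0.034,0,-0.005,0,0,0],[0,0.034,0,-0.005,0,0,0],[0,0.034,0,-0.005,0,0,0],[0,0.034,0,-0.005,0,0,0],[0,0.034,0,-0.005,0,0,0],[0,0.034,0,-0.005,0,0,0],[0,0.034,0,-0.005,0,0,0],[0,0.034,0,-0.005,0,0,0],[0,0.034,0,-0.005,0,0,0],[0,0.034,0,-0.005,0,0,0],[0,0.034,0,-0.005,0,0,0],[0,0.034,0,-0.005,0,0,0],[0,0.034,0,-0.005,0,0,0],[0,0.034,0,-0.005,0,0,0],[0,0.034,0,-0.005,0,0,0],[0,0.034,0,-0.005,0,0,0],[0,0.034,0,-0.005,0,0,0],[0,0.016,0,-0.003,0,0,0],[0,0,0,0,0,0,0]]
  ]
}}

```text
clock: 28.12
position: [0.4156, -0.3958, 0.2188]
tool_rot: [0.499, -0.499, 0.502, -0.5]
ft_force: [-0.1, -0.8, 0.7]
width: 0.0851
```

Run:
```python
from h import *
d=read_camera("wrist"); cv2.imwrite("pics/w10.png",d["image"][:,:,::-1])
P,ok=fcloud(d);z=P[...,2]
m=ok&(z>.127)&(z<.14)&(abs(P[...,0]-.417)<.04)&(abs(P[...,1]+.393)<.04);print(m.sum(),rect(P[m][:,:2]) if m.sum()>5 else 0,np.median(z[m]))
s=state();T=R.from_quat(np.roll(s["tool_rot"],-1)).as_matrix();print(s["position"],np.degrees(np.arctan2(T[1,2],T[0,2])))
```

```text
1056 ((416.5682373046875, -391.9937744140625), (29.44820785522461, 27.875703811645508), 14.7200288772583) 0.13457086081532882
[ 0.41613441 -0.39383318  0.21907541] -0.07470014396062721
```

View pics/w10.png

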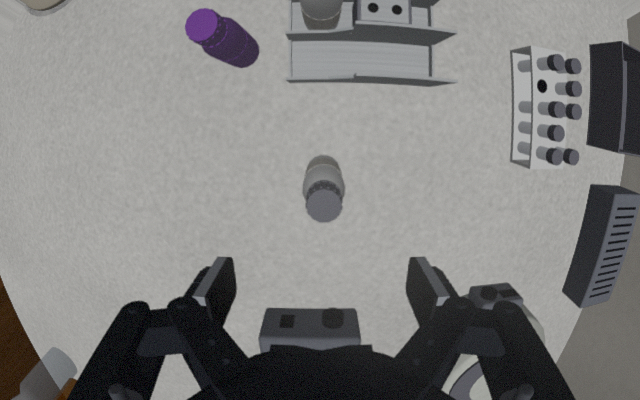

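>>> {"op": "step_arm", "data": {
  "series": [
    [[0,-0.001,0.015,0.0004,0,0,0],[0,0,0.02,0,0,0,0],[0,0,0.02,0,0,0,0],[0,0,0.02,0,0,0,0],[0,0,0.02,0,0,0,0],[0,0,0.013,0,0,0,0],[0,0,0.01,0,0,0,0],[0,0,0,0,0,0,0],[0,0,0,0,0,0,0],[1,0,0,0,0,0,0],[1,0,0,0,0,0,0],[1,0,0,0,0,0,0],[1,0,0,0,0,0,0],[1,0,0,0,0,0,0],[1,0,0,0,0,0,0],[1,0,0,0,0,0,0],[1,0,0,0,0,0,0]]
  ],
  "grip_force": 40
}}

```text
clock: 29.58
position: [0.4175, -0.3922, 0.1033]
tool_rot: [-0.5, 0.5, -0.499, 0.5]
ft_force: [-0.2, 0.8, 4.6]
width: 0.027
```

>>> {"op": "step_arm", "data": {
  "series": [
    [[1,0,-0.005,0,0,0,0],[1,0,-0.01,0,0,0,0],[1,0,-0.018,0,0,0,0],[1,0,-0.02,0,0,0,0],[1,0,-0.02,0,0,0,0],[1,0,-0.02,0,0,0,0],[1,0,-0.018,0,0,0,0],[1,0,-0.012,0,0,0,0],[1,-0.006,-0.005,0,0,0,0],[1,-0.012,0,0,0,0,0],[1,-0.018,0,0,0,0,0],[1,-0.02,0,0,0,0,0],[1,-0.02,0,0,0,0,0],[1,-0.02,0,0,0,0,0],[1,-0.018,0,0,0,0,0],[1,-0.012,0,0,0,0,0],[1,-0.006,0,0,0,0,0],[1,0,0,0,0,0,0],[1,0,0,0,0,0,0]]
  ]
}}

```text
clock: 31.17
position: [0.4172, -0.2601, 0.2307]
tool_rot: [-0.5, 0.5, -0.5, 0.5]
ft_force: [0.6, -0.3, -2.0]
width: 0.0263
```

Run:
```python
from h import *
d=read_camera("wrist"); cv2.imwrite("pics/w11.png",d["image"][:,:,::-1])
e=read_camera("scene"); cv2.imwrite("pics/s11.png",cv2.resize(e["image"][60:220,210:370,::-1],None,fx=3,fy=3))
P,ok=fcloud(d);z=P[...,2]
m=ok&(z>.18)&(z<.20)&(abs(P[...,0]-.417)<.03)&(abs(P[...,1]+.26)<.03);q=P[m]
print(m.sum(), q.max(0),q.min(0))
for i in range(6):
    s=state()
print(s["position"],s["ft_force"],s["width"])
```

```text
588 [ 0.43651534 -0.24015179  0.19998749] [ 0.39710835 -0.25755727  0.1800344 ]
[ 0.41724052 -0.2606713   0.23062405] [-0.24444828 -0.08933611 -1.04423032] 0.02667945511295751
```

View pics/w11.png

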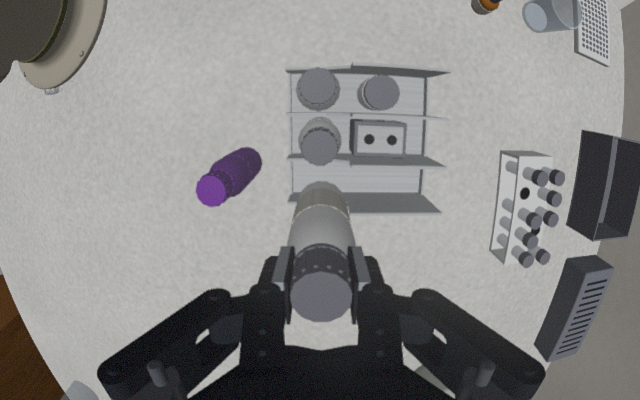

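View pics/s11.png

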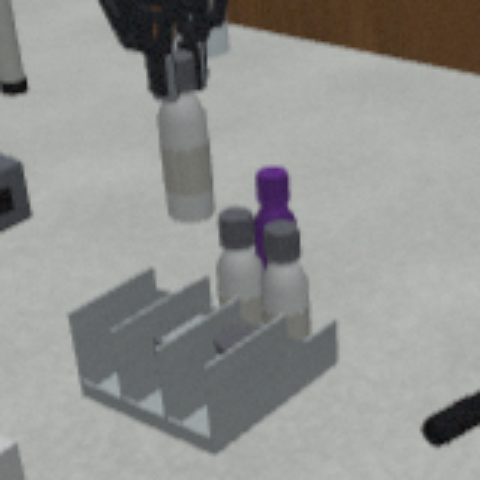

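>>> {"op": "step_arm", "data": {
  "series": [
    [[1,0.0008,0.006,0,0,0,0],[1,0,0.012,0,0,0,0],[1,0,0.016,0,0,0,0],[1,0,0.016,0,0,0,0],[1,0,0.016,0,0,0,0],[1,0,0.016,0,0,0,0],[1,0,0.014,0,0,0,0],[1,0,0.01,0,0,0,0],[1,0,0.006,0,0,0,0],[1,0,0.003,0,0,0,0],[1,0,0,0,0,0,0]]
  ]
}}

```text
clock: 32.18
position: [0.4171, -0.261, 0.1153]
tool_rot: [0.5, -0.5, 0.5, -0.5]
ft_force: [-0.6, -0.3, -1.2]
width: 0.0268
```

>>> {"op": "step_arm", "data": {
  "series": [
    [[1,0,0.002,0,0,0,0],[1,0,0.0015,0,0,0,0],[1,0,0.001,0,0,0,0],[1,0,0.001,0,0,0,0],[1,0,0,0,0,0,0]]
  ]
}}

```text
clock: 32.6
position: [0.4172, -0.2608, 0.1103]
tool_rot: [0.5, -0.5, 0.5, -0.5]
ft_force: [-0.1, -0.2, -2.3]
width: 0.0268
```

>>> {"op": "step_arm", "data": {
  "series": [
    [[1,0,0.0015,0,0,0,0],[1,0,0.001,0,0,0,0],[1,0,0.0007,0,0,0,0],[1,0,0,0,0,0,0]]
  ]
}}

```text
clock: 32.93
position: [0.4173, -0.2609, 0.1073]
tool_rot: [-0.5, 0.5, -0.5, 0.5]
ft_force: [-0.7, 0.8, 1.5]
width: 0.0268
```

>>> {"op": "step_arm", "data": {
  "series": [
    [[1,0,0.0006,0,0,0,0],[1,0,0.0003,0,0,0,0],[1,0,0,0,0,0,0]]
  ]
}}

```text
clock: 33.18
position: [0.4175, -0.2611, 0.1073]
tool_rot: [-0.5, 0.5, -0.499, 0.5]
ft_force: [-1.9, 1.2, 11.1]
width: 0.0269
```

>>> {"op": "step_arm", "data": {
  "series": [
    [[0.5,0,0,0,0,0,0],[0.2,0,0,0,0,0,0],[0,0,0,0,0,0,0],[0,0,0,0,0,0,0],[0,0,0,0,0,0,0],[0,0,-0.01,0,0,0,0],[0,0,-0.02,0,0,0,0],[0,0,-0.03,0,0,0,0],[0,0,-0.03,0,0,0,0],[0,0,-0.03,0,0,0,0],[0,0,-0.02,0,0,0,0],[0,0.02,0,-0.01,0,0,0],[0,0.03,0,-0.01,0,0,0],[0,0.03,0,-0.01,0,0,0],[0,0.03,0,-0.01,0,0,0],[0,0.03,0,0,0,0,0],[0,0.03,0,0,0,0,0],[0,0.02,0,0,0,0,0],[0,0,0,0,0,0,0]]
  ]
}}

```text
clock: 34.77
position: [0.3767, -0.4541, 0.245]
tool_rot: [0.499, -0.5, 0.501, -0.5]
ft_force: [0.3, 0.5, 0.2]
width: 0.0855
```

Run:
```python
from h import *
e=read_camera("scene"); cv2.imwrite("pics/s12.png",e["image"][:,:,::-1])
t=read_camera("top"); cv2.imwrite("pics/t12.png",cv2.convertScaleAbs(t["image"][:,:,::-1],alpha=1.4))
for n,d,P,ok in [("scene",e,*cloud(e)),("top",t,*cloud(t))]:
    z=P[...,2]
    for y in (-.26,-.2113,-.164):
        m=ok&(z>.135)&(z<.143)&(abs(P[...,0]-.416)<.02)&(abs(P[...,1]-y)<.02)
        print(n,y,m.sum(),rect(P[m][:,:2])[:2] if m.sum()>5 else 0,np.median(z[m]) if m.any() else 0)
    m=ok&(z>.11)&(z<.14)&(np.hypot(P[...,0]-.5095,P[...,1]-.2208)<.017);print("foil",np.percentile(z[m],[5,50,95]) if m.any() else 0)
```

```text
scene -0.26 62 ((418.2592468261719, -261.91650390625), (28.483781814575195, 27.148544311523438)) 0.1394206637982759
scene -0.2113 61 ((417.39276123046875, -211.38369750976562), (25.659717559814453, 26.98600196838379)) 0.13971892060477728
scene -0.164 65 ((413.64459228515625, -166.080078125), (25.706066131591797, 27.754093170166016)) 0.1396595703915918
foil [0.12623855 0.1273056  0.12844253]
top -0.26 69 ((421.8021545410156, -266.9295959472656), (26.731416702270508, 13.096996307373047)) 0.13912152568136466
top -0.2113 0 0 0
top -0.164 14 ((425.6387023925781, -160.12030029296875), (2.6277410984039307, 18.28284454345703)) 0.13844911160575057
foil [0.12412511 0.12692776 0.12911081]
```

View pics/s12.png

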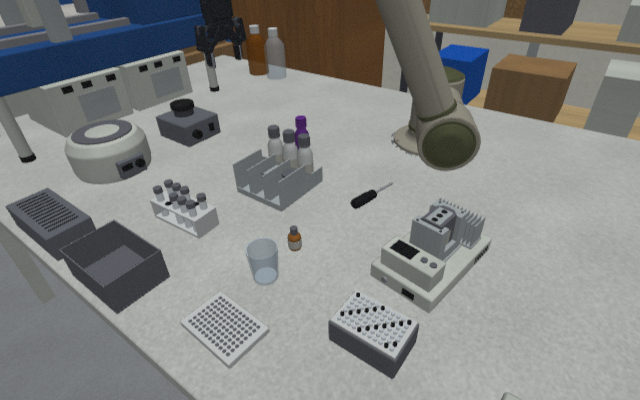

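View pics/t12.png

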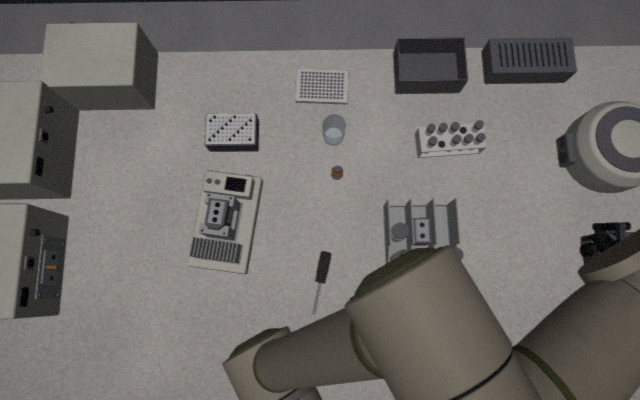

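Run:
```python
from workcell import hand_in, state
print(hand_in()); s=state(); print(s["clock"],s["ft_force"])
```

```text
the job is handed in; nothing more can be done
None
the job is handed in; nothing more can be done
```

The cartridge is fully home in the cooled dock, and its bottle is back upright at the front of its lane. I handed the job in at about 35 s of the allowed 72 s.

**What I did:**
- I took the bottle from the right-hand lane by its cap and stood it aside on the bench.
- I lifted the three-septa cartridge out by its ends, stood it on the bench and took it again by its broad sides.
- I turned its nose to the bevelled (fin) end of the pocket and lowered it until the wrist force showed contact.
- I let go only then, and put the bottle back last.

**Last checks:**
- **Cartridge:** its foil stood at 126 mm, 3 mm above the rim at 123 mm. It was level, with the bevels at the fin end.
- **Bottle:** its cap was at (0.418, -0.262) and 139 mm high, against about (0.417, -0.260) at the start, so it is upright and within about 2 mm of where it stood.
- **Everything else:** the other bottles, pack, jar, purple look-alike and bystanders looked unmoved in the pictures. The gripper was open and clear of everything.

**Limits of the checks:** in the final top view the arm hid part of the rack, so the bottle positions there come from the scene camera. That camera read the left lane's bottle cap 2 mm off its first reading in y, within its calibration error. It read the foil at 127 mm, against the wrist camera's 126 mm.

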